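# Lock the orange battery pack into the bench charging dock

## Task

Swing the charging dock's red lever up out of the way, set the orange battery pack fully home in the dock's pocket with its black nose on the side away from the lever's hinge, then swing the lever fully shut over the pack and let go. Leave the blue pack, the green tin, the tall grease cartridge and the spanner where they are, and do not knock them over.

Things in the scene. Friction and masses are not known exactly. Their poses are not given: they have to be found in the camera images.
- dock: Fixed grey dock, 96 x 76 mm (x, y), 54 high; pocket 69 x 49 mm, 42 deep, its top 6 mm flared by 3.5 mm a side. Origin: pocket's centre, at bench level. x points to the lever's hinge, away from the robot (yaw within 0.5 rad). A post at x 42 to 60, y -20 to 20 mm rises to 96 mm, its steel cheeks to 122; it keeps the pack out if the nose is turned to the hinge. Flat black foot, 6 mm.
- lever (a joint): Red lever's angle, rad: 0 shut (level over the pocket, towards the dock's -x), 1.57 upright, 2.1 fully open, leaning back. Turns about the dock's y; stiff (0.08 N m, about 1 N at the knob), stays where left. Starts part shut (0.1 to 0.8), barring the pocket; at 1.9 or more a gripper has room above the pocket. Arm 12 mm wide, 10 thick; shut, its rubber pad ends 2 mm above a seated pack.
- lever_hinge (a point): Lever's hinge axis: 48 mm towards the dock's +x from the dock's origin, 112 mm above the bench.
- lever_knob (a point): Centre of the red knob at the lever's free end, 100 mm from the hinge: a round bar across the lever, 22 mm in diameter, 24 mm long along the dock's y. Can be pinched by its flat ends from above and led round its arc, turning between the fingers. Shut: 52 mm to the dock's -x of its origin, 112 mm above the bench.
- pocket_floor (a point): Centre of the pocket's floor, 12 mm above the dock's origin.
- pack: Orange battery pack, black band and black top panel, upright block 64 x 44 x 90 mm (x, y, z), 0.3 to 0.55 kg. Origin: centre of its underside, z up. A black nose 14 mm long, 30 wide sticks out of its -x end, 48 to 62 mm above the underside. Grip it across the 44 mm width. Seated, its x and y lie along the dock's, underside on the pocket floor, top 102 mm above the bench.
- pack_nose (a point): Tip of the pack's nose, 46 mm to the pack's -x of its origin and 55 mm above its underside.
- spare: Blue battery pack, the same shape and size as the orange one; leave it. Origin: centre of its underside.
- tin: Green and steel tin, 74 mm in diameter, 100 mm tall, standing; leave it. Origin: centre of its underside.
- cartridge: Tall grease cartridge, white with a black label, 54 mm in diameter, 215 mm tall, standing near the dock's far left; leave it. Origin: centre of its underside.
- spanner: Steel spanner, 160 mm long, lying flat on the bench near the robot; leave it. Origin: mid-length, on its underside.
Things that resemble listed ones, but are neither listed nor needed, are in the scene too. Leave any purple look-alike of the pack alone.

How it is judged:
By the outcome, as a careful person would: the job done as asked, in the order asked, and still so for the second after the job is handed in, with the robot touching nothing.
It also fails if it takes over 72 s, if anything falls off the work surface, if the arm or the gripper's body presses on something with over 40 N, if the wrist force passes 120 N, or if a joint passes its speed limit or range.

## Robot

A 6-joint arm with a two-finger parallel gripper is mounted at the origin on the work surface. World frame = base frame: x ahead of the robot, y to its left, z up, the work surface at z = 0. Lengths are in m, angles in rad, forces in N, time in s.
With the tool pointing down it reaches from about 0.35 to 0.85 m from the base axis. Payload 8.1 kg.
Tool frame: the origin (TCP) lies at the very end of the fingers, on their centre line; the grasp point (between the pads) lies arm.tcp_to_grasp behind it (arm.tcp_to_grasp is the distance from the TCP to the grasp point, in m); z points along the fingers, y is the line along which they close (so a half turn about z gives the same grasp; the last joint's range is limited). The gripper opens to 85 mm and grips with 20 to 120 N. Pads are 22 mm wide; open, the fingers measure 114 mm over their backs; the gripper's body (76 mm by 85 mm) begins 54 mm behind the grasp point. The pads swing forward as they close: fully open they stand 13 mm farther back than shut.
Start: joints at [1.224, 0.13, 1.488, -0, 1.523, -0.085], TCP at [0.155, 0.58, 0.231] pointing down, gripper open.
Joint ranges: [-2.96, 2.96], [-0.89, 2.26], [0.02, 2.5], [-1.34, 4.48], [0, 2.73], [-2.66, 2.66]. Speed limits (rad/s): [2.39, 2.39, 2.79, 3.14, 3.14, 3.14].

## Interface

Orientations are given as a rotation vector (axis times angle).
In Python, from rig import arm gives the robot as it stands. The module is installed in compiled form; this text tells all that it offers.
- The arm moves only by the shell command python3 -m handwheel 'ROWS' [FORCE]. ROWS is JSON, a list of rows, each an object with "linear": the shift along the world's x, y, z as a fraction of full scale, a list of three; "angular": the turn, a rotation vector about the world's x, y, z as a fraction of full scale, a list of three; "grip": the finger opening in mm, from 0 to 85.4. A call has 1 to 12 rows; each row is the pose to reach, as a shift and turn from the pose commanded when the call began; what a row does not reach only later rows make up. Full scale, the value 1, is 250 mm for a shift and pi/2 rad for a turn. A row lasts 1/8 s, in which the tool goes at most 62.5 mm and 10.7 degrees, less where a joint would pass 70% of its speed; a pose out of reach is approached as far as the arm can. A call with a number of a shift or a turn outside -1 to 1 is refused whole. A call with a gripper value outside its range is refused whole. The fingers move at their own pace and stop on an object; FORCE is the grip in N (left out, the last holds). Time passes only in rows, so rows that repeat a pose let the fingers close. It gives the time, the measured TCP pose, the force, the opening and the grip force at its end, in the units of the state.
- arm.read_state(): the state, without advancing time (a new reading comes with each control period).
- arm.read_camera(name): name is "scene" or "top" or "wrist"; returns the picture (384x512x3 uint8, blue, green, red); there is no depth.
- arm.get_calibration(name): a dict with "fx", "fy", "cx", "cy" (pixels), "camera_from_world" (4x4, takes a point from world to camera coordinates). Camera axes: x right, y down, z forward; pixel columns grow to the right and rows downward; lengths in m; the calibration is good to about 2 mm. A picture is of the moment at which its call begins: read the wrist's pose just before it. get_calibration takes no time and is no camera call; for the wrist camera it gives the pose at the moment of the call.
- arm.finish_job(): hands the job in; it is judged then, once.
The state is a dict: "clock": time; "joints": joint angles; "joint_velocities": joint speeds; "joint_efforts": joint torques, N m; "tool_pos": TCP position; "orientation": TCP orientation; "wrist_force": force on the tool from outside, world axes, zero at the start; "ft_torque": the same for the moment, N m; "opening": opening from 0.0 (shut) to 1.0 (fully open); "finger_force": force on a finger pad.
Only numpy, scipy, OpenCV 4.12 (cv2) and the standard library are available. Lean on these libraries where they do the work, as an engineer would, in place of code of your own. Each camera call takes 0.05 s, during which the arm holds its last target. There are 200 camera calls.

## Working session

There is one attempt and no reset: what is moved stays moved. The work goes in short steps, Python scripts to look and compute and a shell command to move; the robot and the scene stay as the last step left them, time stands still between calls to the robot, and variables do not carry over. Pictures are saved under pics/ and viewed, at most 10 in all, crops included, and the job is handed in when it is done.

```bash
mkdir -p pics
python3 - <<'E'
from rig import arm
import cv2,numpy as np
s=arm.read_state();print(s['clock'],s['tool_pos'],s['orientation'],s['opening'],arm.tcp_to_grasp)
for n in ['scene','top']:
    cv2.imwrite(f'pics/{n}0.png',arm.read_camera(n));c=arm.get_calibration(n);print(n,c['fx'],c['cx'],c['cy'],np.round(c['camera_from_world'],4).tolist())
E
```

```text
0.0 [0.15505733 0.57904913 0.23023346] [-4.09966491e-01 -3.11429328e+00  2.87393818e-03] 1.0027212047621326 0.0187
scene 485.94806405379444 250.26125960096547 193.9564453349269 [[0.5491, 0.8357, -0.0101, -0.3325], [0.5526, -0.3721, -0.7457, -0.1907], [-0.627, 0.4039, -0.6662, 1.5011], [0.0, 0.0, 0.0, 1.0]]
top 355.027191469776 249.85827353437114 194.00185182387614 [[-0.0181, -0.9995, -0.0262, 0.0658], [-0.9921, 0.0212, -0.124, 0.5094], [0.1245, 0.0238, -0.9919, 0.7804], [0.0, 0.0, 0.0, 1.0]]
```

View pics/scene0.png

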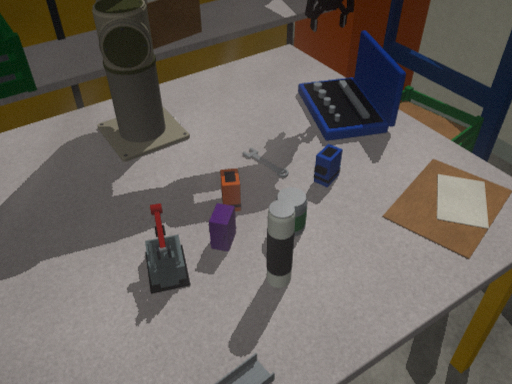

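View pics/top0.png

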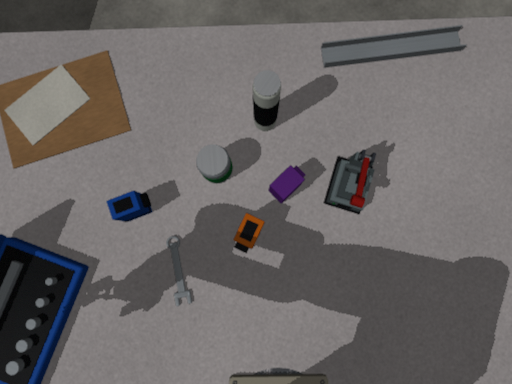

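Top view: orange pack at about (249,231) with its nose at (242,248). Purple look-alike (287,184), blue spare (128,206), dock (348,185), knob (358,200). The orange one with the black top fits the description. Enlarged crop to confirm.

Run:
```python
import cv2,numpy as np
t=cv2.imread('pics/top0.png');s=cv2.imread('pics/scene0.png')
f=lambda i,x,y,w,h,k:cv2.resize(i[y:y+h,x:x+w],None,fx=k,fy=k,interpolation=cv2.INTER_CUBIC)
a=np.hstack([f(t,318,145,80,60,5),f(t,215,205,80,60,5)])
b=np.hstack([f(s,130,195,80,60+0,5)[:300],f(s,190,160,80,60,5)])
b2=np.hstack([f(s,125,200,80,100,3.0),f(s,200,160,80,100,3.0)])
cv2.imwrite('pics/c1.png',np.vstack([a,np.hstack([b2,np.zeros((300,320,3),np.uint8)])]))
```

```text
(no output)
```

View pics/c1.png

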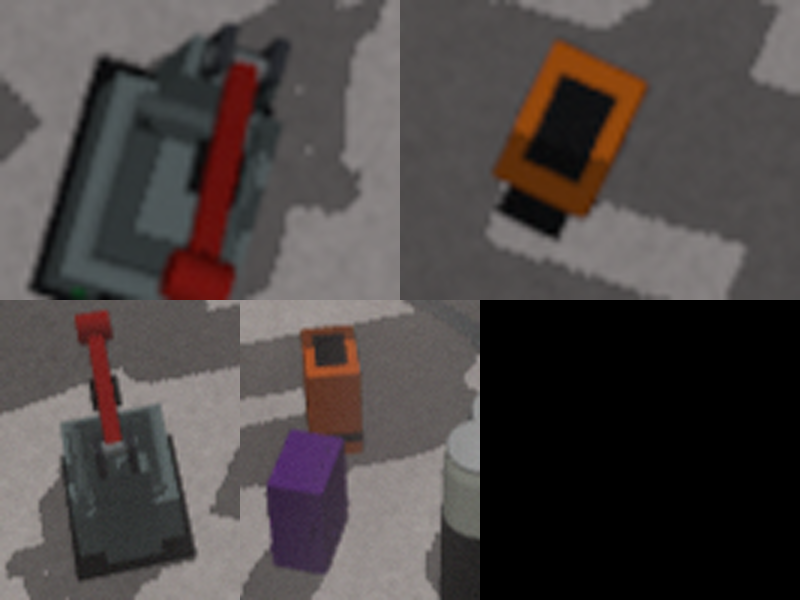

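```bash
cat > h.py <<'E'
from rig import arm
import numpy as np,cv2
def ray(n,uv,c=None):
    c=c or arm.get_calibration(n);T=np.array(c['camera_from_world']);R=T[:3,:3]
    d=R.T@np.array([(uv[0]-c['cx'])/c['fx'],(uv[1]-c['cy'])/c['fy'],1]);return -R.T@T[:3,3],d
def onz(n,uv,z,c=None):
    o,d=ray(n,uv,c);return o+d*(z-o[2])/d[2]
def tri(a,b):
    A=[];B=[]
    for o,d in (a,b):
        d=d/np.linalg.norm(d);P=np.eye(3)-np.outer(d,d);A.append(P);B.append(P@o)
    x=np.linalg.lstsq(np.vstack(A),np.hstack(B),rcond=None)[0]
    return x,[np.linalg.norm(P@x-b) for P,b in zip(A,B)]
def proj(n,p,c=None):
    c=c or arm.get_calibration(n);T=np.array(c['camera_from_world']);q=T[:3,:3]@p+T[:3,3]
    return np.array([c['fx']*q[0]/q[2]+c['cx'],c['fy']*q[1]/q[2]+c['cy']])
E
python3 - <<'E'
from h import *
np.set_printoptions(precision=4,suppress=True)
P=np.array([onz('top',u,.09) for u in [(247.4,213.4),(264.6,222),(252.4,248),(234.4,240)]])
print('pack',P.mean(0),[np.linalg.norm(P[i]-P[i-1]) for i in range(4)],'nose dir',np.arctan2(*((P[2]+P[3]-P[0]-P[1])[[1,0]])))
k=tri(ray('top',(357.6,200.4)),ray('scene',(156,209.3)));h=tri(ray('top',(366.6,160)),ray('scene',(162.3,247.7)))
print('knob',k,'hinge',h); 
H=onz('top',(366.6,160),.112);d=H-k[0];print(H,d,np.hypot(*d[:2]),'yaw',np.arctan2(d[1],d[0]))
print('foot',onz('top',(338.6,156.4),.006),onz('top',(324.6,203),.006))
print('purple',onz('top',(287,182),.09)[:2])
print('cart',onz('top',(266,82),.215)[:2],'tin',onz('top',(213,158),.1)[:2])
E
```

```text
pack [0.4255 0.056  0.09  ] [np.float64(0.06202282186848882), np.float64(0.040524214215015245), np.float64(0.05991378310984766), np.float64(0.041179409153632066)] nose dir 2.674526688496684
knob (array([ 0.4805, -0.1592,  0.1356]), [np.float64(0.00036989215118306826), np.float64(0.00036989215118282323)]) hinge (array([ 0.5667, -0.1892,  0.1111]), [np.float64(0.00039988232196933217), np.float64(0.0003998823219699811)])
[ 0.5664 -0.1893  0.112 ] [ 0.0859 -0.0301 -0.0236] 0.09100482870547809 yaw -0.3369131557084722
foot [ 0.5996 -0.1566  0.006 ] [ 0.4889 -0.1186  0.006 ]
purple [ 0.5274 -0.0253]
cart [0.6949 0.0178] tin [0.5811 0.1312]
```

Pack is upright at (0.4255, 0.056) with yaw about -0.467, and its size agrees. Knob is at (0.4805, -0.159, 0.136), dock yaw about -0.335 and lever angle about 0.24. I'm moving over the knob.

```bash
python3 -m handwheel '[{"linear":[0.8,-1,0],"angular":[0,0,0],"grip":50},{"linear":[0.8,-1,0],"angular":[0,0,0],"grip":50},{"linear":[0.8,-1,0],"angular":[0,0,0],"grip":50},{"linear":[0.8,-1,0],"angular":[0,0,0],"grip":50},{"linear":[0.8,-1,0],"angular":[0,0,0],"grip":50},{"linear":[0.8,-1,0],"angular":[0,0,0],"grip":50},{"linear":[0.8,-1,0],"angular":[0,0,0],"grip":50}]' 30
python3 -m handwheel '[{"linear":[0.3,-1,0],"angular":[0,0,-0.0465],"grip":50},{"linear":[0.3,-1,0],"angular":[0,0,-0.0465],"grip":50},{"linear":[0.3,-1,0],"angular":[0,0,-0.0465],"grip":50},{"linear":[0.3,-1,0],"angular":[0,0,-0.0465],"grip":50},{"linear":[0.3,-1,0],"angular":[0,0,-0.0465],"grip":50},{"linear":[0.3,-1,0],"angular":[0,0,-0.0465],"grip":50}]'
python3 -m handwheel '[{"linear":[0.08,-0.95,0],"angular":[0,0,0],"grip":50},{"linear":[0.08,-0.95,0],"angular":[0,0,0],"grip":50},{"linear":[0.08,-0.95,0],"angular":[0,0,0],"grip":50},{"linear":[0.08,-0.95,0],"angular":[0,0,0],"grip":50},{"linear":[0.08,-0.95,0],"angular":[0,0,0],"grip":50},{"linear":[0.08,-0.95,0],"angular":[0,0,0],"grip":50}]'
python3 - <<'E'
from h import *
s=arm.read_state();print(s['clock'],s['tool_pos'],s['orientation'])
c=arm.get_calibration('wrist');cv2.imwrite('pics/w1.png',arm.read_camera('wrist'))
print(np.round(c['camera_from_world'],4).tolist(),c['fx'],c['cx'],c['cy'])
print(proj('wrist',np.array([.4805,-.1592,.1356]),c))
E
```

```text
clock: 0.98
tool_pos: [0.3553, 0.3294, 0.231]
orientation: [-0.413, -3.114, -0.0]
wrist_force: [0.0, -0.4, 0.9]
opening: 0.587
finger_force: 0.0
clock: 1.72
tool_pos: [0.4302, 0.0805, 0.2311]
orientation: [-0.524, -3.097, -0.001]
wrist_force: [0.2, 0.7, -0.5]
opening: 0.584
finger_force: 0.0
clock: 2.48
tool_pos: [0.4508, -0.1558, 0.231]
orientation: [-0.52, -3.097, -0.002]
wrist_force: [0.0, -0.6, 0.4]
opening: 0.586
finger_force: 0.0
2.475 [ 0.45077479 -0.15581929  0.23099762] [-5.20321048e-01 -3.09748556e+00 -1.72564949e-03]
[[0.3261, 0.9453, 0.0022, -0.0003], [0.9084, -0.314, 0.276, -0.4938], [0.2616, -0.088, -0.9612, 0.2484], [0.0, 0.0, 0.0, 1.0]] 296.4499183224142 261.11299896347737 196.89917299665916
[268.22814291 231.52755872]
```

View pics/w1.png

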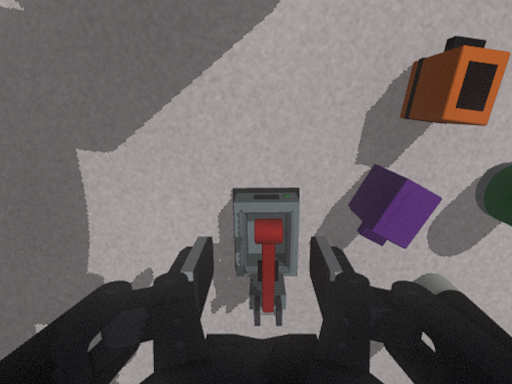

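The wrist view shows the knob at (268,231), exactly where my estimate projects, and the lever runs straight down the picture to about (268,311), so the yaw fits. I'm going down onto the knob and pinching it.

```bash
python3 -m handwheel '[{"linear":[0.12,-0.005,0],"angular":[0,0,0],"grip":50},{"linear":[0.12,-0.005,-0.2],"angular":[0,0,0],"grip":50},{"linear":[0.12,-0.005,-0.36],"angular":[0,0,0],"grip":50},{"linear":[0.12,-0.005,-0.45],"angular":[0,0,0],"grip":50},{"linear":[0.12,-0.005,-0.45],"angular":[0,0,0],"grip":50},{"linear":[0.12,-0.005,-0.45],"angular":[0,0,0],"grip":20},{"linear":[0.12,-0.005,-0.45],"angular":[0,0,0],"grip":20},{"linear":[0.12,-0.005,-0.45],"angular":[0,0,0],"grip":20},{"linear":[0.12,-0.005,-0.45],"angular":[0,0,0],"grip":20},{"linear":[0.12,-0.005,-0.45],"angular":[0,0,0],"grip":20}]' 25
python3 - <<'E'
from h import *
s=arm.read_state();print(s['tool_pos'],s['wrist_force'],s['opening']*85.4,s['finger_force'])
yaw=-.335
g=s['tool_pos']+np.array([0,0,arm.tcp_to_grasp]);th=np.arcsin((g[2]-.112)/.1);print(g,th)
u=np.array([np.cos(yaw),np.sin(yaw)])
for t in np.r_[th,.5:2.2:.2,2.06]:
    dx=.1*(np.cos(th)-np.cos(t));print(round(t,2),np.round(np.r_[u*dx,.1*(np.sin(t)-np.sin(th))]/.25,3))
print('hinge',g[:2]+u*.1*np.cos(th))
E
```

```text
clock: 3.78
tool_pos: [0.4808, -0.1596, 0.1196]
orientation: [0.524, 3.096, -0.001]
wrist_force: [-1.8, -3.1, 4.2]
opening: 0.277
finger_force: 30.6
[ 0.48075835 -0.15963042  0.11957363] [-1.76330028 -3.06558579  4.22489952] 23.654600450760487 30.58426558971405
[ 0.48075835 -0.15963042  0.13827363] 0.2658570283366002
0.27 [ 0. -0.  0.]
0.5 [ 0.033 -0.011  0.087]
0.7 [ 0.076 -0.026  0.153]
0.9 [ 0.13  -0.045  0.208]
1.1 [ 0.193 -0.067  0.251]
1.3 [ 0.263 -0.092  0.28 ]
1.5 [ 0.338 -0.118  0.294]
1.7 [ 0.413 -0.144  0.292]
1.9 [ 0.487 -0.169  0.273]
2.1 [ 0.555 -0.193  0.24 ]
2.06 [ 0.542 -0.189  0.248]
hinge [ 0.57188144 -0.1913523 ]
```

```bash
python3 -m handwheel '[{"linear":[0.015,-0.005,0.045],"angular":[0,0,0],"grip":20},{"linear":[0.033,-0.011,0.087],"angular":[0,0,0],"grip":20},{"linear":[0.053,-0.018,0.12],"angular":[0,0,0],"grip":20},{"linear":[0.076,-0.026,0.153],"angular":[0,0,0],"grip":20},{"linear":[0.102,-0.035,0.182],"angular":[0,0,0],"grip":20},{"linear":[0.13,-0.045,0.208],"angular":[0,0,0],"grip":20},{"linear":[0.16,-0.056,0.231],"angular":[0,0,0],"grip":20},{"linear":[0.193,-0.067,0.251],"angular":[0,0,0],"grip":20},{"linear":[0.193,-0.067,0.251],"angular":[0,0,0],"grip":20}]'
```

```text
clock: 4.9
tool_pos: [0.5292, -0.1761, 0.1822]
orientation: [0.523, 3.097, 0.0]
wrist_force: [-2.3, -2.9, 1.5]
opening: 0.275
finger_force: 28.0
```

```bash
python3 -m handwheel '[{"linear":[0.035,-0.012,0.016],"angular":[0,0,0],"grip":20},{"linear":[0.07,-0.025,0.029],"angular":[0,0,0],"grip":20},{"linear":[0.107,-0.038,0.037],"angular":[0,0,0],"grip":20},{"linear":[0.145,-0.051,0.043],"angular":[0,0,0],"grip":20},{"linear":[0.182,-0.064,0.044],"angular":[0,0,0],"grip":20},{"linear":[0.22,-0.077,0.041],"angular":[0,0,0],"grip":20},{"linear":[0.257,-0.09,0.033],"angular":[0,0,0],"grip":20},{"linear":[0.294,-0.102,0.022],"angular":[0,0,0],"grip":20},{"linear":[0.328,-0.114,0.007],"angular":[0,0,0],"grip":20},{"linear":[0.349,-0.122,-0.003],"angular":[0,0,0],"grip":20},{"linear":[0.349,-0.122,-0.003],"angular":[0,0,0],"grip":20}]'
```

```text
clock: 6.28
tool_pos: [0.6176, -0.2063, 0.1812]
orientation: [0.522, 3.095, 0.001]
wrist_force: [2.7, 3.2, 4.4]
opening: 0.273
finger_force: 28.3
```

```bash
python3 -m handwheel '[{"linear":[0,0,0],"angular":[0,0,0],"grip":60},{"linear":[0,0,0],"angular":[0,0,0],"grip":60},{"linear":[0,0,0],"angular":[0,0,0],"grip":60},{"linear":[0,0,0.18],"angular":[0,0,0],"grip":60},{"linear":[0,0,0.36],"angular":[0,0,0],"grip":60},{"linear":[-0.3,0.09,0.36],"angular":[0,0,0],"grip":60},{"linear":[-0.72,0.22,0.24],"angular":[0,0,0],"grip":60},{"linear":[-0.72,0.22,0.24],"angular":[0,0,0],"grip":60},{"linear":[-0.72,0.22,0.24],"angular":[0,0,0],"grip":60},{"linear":[-0.72,0.22,0.24],"angular":[0,0,0],"grip":60},{"linear":[-0.72,0.22,0.24],"angular":[0,0,0],"grip":60}]'
python3 - <<'E'
from h import *
c=arm.get_calibration('wrist');im=arm.read_camera('wrist');top=arm.read_camera('top')
cv2.imwrite('pics/w2full.png',im);cv2.imwrite('pics/top2full.png',top)
s=arm.read_state();print(s['tool_pos'])
np.save('c2.npy',c,allow_pickle=True)
p=proj('wrist',np.array([.526,-.175,.054]),c);print(p)
x,y=int(p[0])-50,int(p[1])-50
a=cv2.resize(im[y:y+120,x:x+100],None,fx=5,fy=5,interpolation=cv2.INTER_CUBIC)
b=cv2.resize(top[140:240,318:378],None,fx=5,fy=5,interpolation=cv2.INTER_CUBIC)
o=np.zeros((600,800,3),np.uint8);o[:a.shape[0],:a.shape[1]]=a;o[:500,500:800]=b;cv2.imwrite('pics/c2.png',o);print(x,y)
E
```

```text
clock: 7.65
tool_pos: [0.4374, -0.1522, 0.2423]
orientation: [0.523, 3.095, -0.001]
wrist_force: [0.5, 0.6, -0.2]
opening: 0.701
finger_force: 0.0
[ 0.43719376 -0.15204716  0.24172384]
[267.03824516 248.38586902]
217 198
```

View pics/c2.png

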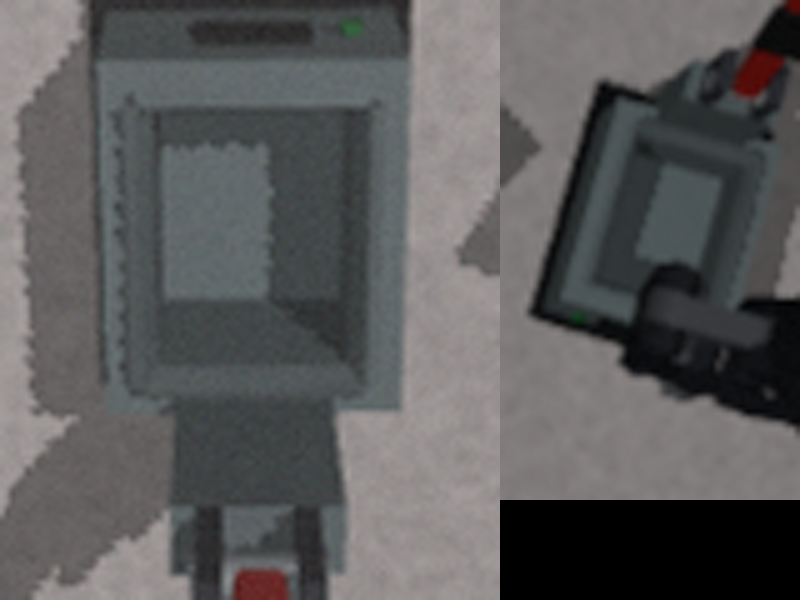

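Lever is clear of the pocket. Rim corners (z 0.054) in the left crop: (98,60), (410,58), (106,411), (403,410); the post's top near edge runs (172,505) to (345,505).

Run:
```python
from h import *
np.set_printoptions(precision=4,suppress=True)
c=np.load('c2.npy',allow_pickle=True).item()
f=lambda x,y,z:onz('wrist',(217+x/5-.4,198+y/5-.4),z,c)
P=np.array([f(98,60,.054),f(410,58,.054),f(403,410,.054),f(106,411,.054)])
print(P.mean(0),[np.linalg.norm(P[i]-P[i-1]) for i in range(4)])
d=P[2]+P[3]-P[0]-P[1];y1=np.arctan2(d[1],d[0]);e=P[1]-P[0]+P[2]-P[3];print('yaw',y1,np.arctan2(e[1],e[0])-np.pi/2)
q=np.array([f(172,505,.096),f(345,505,.096)]);print('post',q,q.mean(0)[:2]-.042*np.array([np.cos(-.335),np.sin(-.335)]))
# pack from wrist w1 image check
```

```text
[ 0.5229 -0.1734  0.054 ] [np.float64(0.09400952136219565), np.float64(0.07369622389659305), np.float64(0.09425217516704129), np.float64(0.07542433538462091)]
yaw -0.3269227952087093 -0.32939776288114375
post [[ 0.5593 -0.2064  0.096 ]
 [ 0.5722 -0.1694  0.096 ]] [ 0.5261 -0.1741]
```

```bash
python3 -m handwheel '[{"linear":[-0.268,0.928,0],"angular":[0,0,-0.084],"grip":75},{"linear":[-0.268,0.928,0],"angular":[0,0,-0.084],"grip":75},{"linear":[-0.268,0.928,0],"angular":[0,0,-0.084],"grip":75},{"linear":[-0.268,0.928,0],"angular":[0,0,-0.084],"grip":75},{"linear":[-0.268,0.928,0],"angular":[0,0,-0.084],"grip":75},{"linear":[-0.268,0.928,0],"angular":[0,0,-0.084],"grip":75},{"linear":[-0.268,0.928,0],"angular":[0,0,-0.084],"grip":75}]'
python3 - <<'E'
from h import *
c=arm.get_calibration('wrist');im=arm.read_camera('wrist');np.save('c3.npy',c,allow_pickle=True)
cv2.imwrite('pics/w3full.png',im)
s=arm.read_state();print(s['tool_pos'],s['orientation'])
p=proj('wrist',np.array([.4255,.056,.09]),c);print(p)
x,y=max(0,int(p[0])-80),max(0,int(p[1])-60);print(x,y)
cv2.imwrite('pics/c3.png',cv2.resize(im[y:y+120,x:x+160],None,fx=5,fy=5,interpolation=cv2.INTER_CUBIC))
E
```

```text
clock: 8.62
tool_pos: [0.3694, 0.0795, 0.2409]
orientation: [-0.729, -3.056, 0.001]
wrist_force: [0.1, 0.5, -0.2]
opening: 0.876
finger_force: 0.0
[0.36931992 0.07940535 0.24081507] [-7.30193135e-01 -3.05533197e+00  5.00407305e-04]
[265.04611923 238.54499229]
185 178
```

View pics/c3.png

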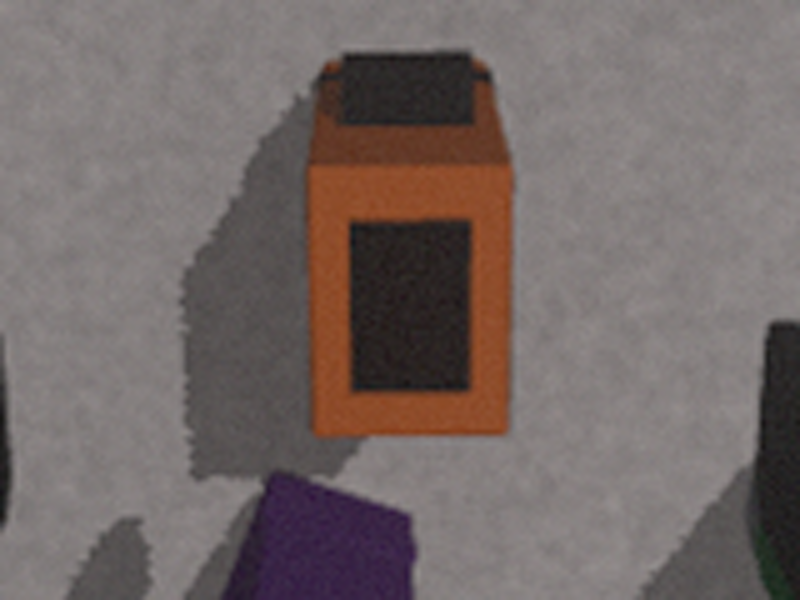

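The crop shows the orange pack's top face with corners (309,163), (512,163), (508,436), (315,436). Its nose is at the top, towards the robot. The purple look-alike begins 8 mm or so beyond the far end, clear of the fingers.

Run:
```python
from h import *
np.set_printoptions(precision=4,suppress=True)
c=np.load('c3.npy',allow_pickle=True).item()
f=lambda x,y,z:onz('wrist',(185+x/5-.4,178+y/5-.4),z,c)
P=np.array([f(309,163,.09),f(512,163,.09),f(508,436,.09),f(315,436,.09)])
print(P.mean(0),[np.linalg.norm(P[i]-P[i-1]) for i in range(4)])
d=P[2]+P[3]-P[0]-P[1];e=P[1]-P[0]+P[2]-P[3];print('yaw',np.arctan2(d[1],d[0]),np.arctan2(e[1],e[0])-np.pi/2)
print((np.r_[P.mean(0)[:2],.075-.0187]-arm.read_state()['tool_pos'])/.25)
```

```text
[0.4261 0.0578 0.09  ] [np.float64(0.06378089826306385), np.float64(0.042571599144675426), np.float64(0.0637891548933464), np.float64(0.04277235624446849)]
yaw -0.459354782598487 -0.4683549392082178
[ 0.2269 -0.0862 -0.7381]
```

```bash
python3 -m handwheel '[{"linear":[0.226,-0.088,0],"angular":[0,0,0],"grip":75},{"linear":[0.226,-0.088,-0.2],"angular":[0,0,0],"grip":75},{"linear":[0.226,-0.088,-0.4],"angular":[0,0,0],"grip":75},{"linear":[0.226,-0.088,-0.6],"angular":[0,0,0],"grip":75},{"linear":[0.226,-0.088,-0.738],"angular":[0,0,0],"grip":75},{"linear":[0.226,-0.088,-0.738],"angular":[0,0,0],"grip":75},{"linear":[0.226,-0.088,-0.738],"angular":[0,0,0],"grip":40},{"linear":[0.226,-0.088,-0.738],"angular":[0,0,0],"grip":40},{"linear":[0.226,-0.088,-0.738],"angular":[0,0,0],"grip":40},{"linear":[0.226,-0.088,-0.738],"angular":[0,0,0],"grip":40},{"linear":[0.226,-0.088,-0.738],"angular":[0,0,0],"grip":40}]' 60
```

```text
clock: 10.05
tool_pos: [0.4271, 0.0582, 0.0586]
orientation: [0.726, 3.053, 0.0]
wrist_force: [-2.0, -2.4, 8.2]
opening: 0.504
finger_force: 61.2
```

```bash
python3 -m handwheel '[{"linear":[0,0,0.15],"angular":[0,0,0],"grip":40},{"linear":[0,0,0.35],"angular":[0,0,0],"grip":40},{"linear":[0,0,0.6],"angular":[0,0,0],"grip":40},{"linear":[0,-0.15,0.6],"angular":[0,0,0],"grip":40},{"linear":[0.1,-0.35,0.6],"angular":[0,0,0.04],"grip":40},{"linear":[0.2,-0.55,0.6],"angular":[0,0,0.087],"grip":40},{"linear":[0.3,-0.75,0.6],"angular":[0,0,0.087],"grip":40},{"linear":[0.396,-0.88,0.6],"angular":[0,0,0.087],"grip":40},{"linear":[0.396,-0.933,0.6],"angular":[0,0,0.087],"grip":40},{"linear":[0.396,-0.933,0.6],"angular":[0,0,0.087],"grip":40},{"linear":[0.396,-0.933,0.6],"angular":[0,0,0.087],"grip":40}]'
python3 - <<'E'
from h import *
c=arm.get_calibration('wrist');im=arm.read_camera('wrist');np.save('c4.npy',c,allow_pickle=True)
sc=arm.read_camera('scene');cv2.imwrite('pics/s4full.png',sc)
s=arm.read_state();print(s['tool_pos'],s['orientation'],s['wrist_force'],s['opening'])
o=np.zeros((600,800,3),np.uint8)
a=cv2.resize(im[190:384,180:350],None,fx=3,fy=3,interpolation=cv2.INTER_CUBIC);o[:582,:510]=a
b=cv2.resize(sc[200:300,125:215],None,fx=3.2,fy=3.2,interpolation=cv2.INTER_CUBIC);o[:b.shape[0],512:800]=b
cv2.imwrite('pics/c4.png',o)
E
```

```text
clock: 11.42
tool_pos: [0.5238, -0.1736, 0.2064]
orientation: [-0.515, -3.099, -0.001]
wrist_force: [-0.1, 0.9, -4.7]
opening: 0.513
finger_force: 63.6
[ 0.52404299 -0.17349539  0.20657668] [5.14217774e-01 3.09895768e+00 3.40467810e-04] [-0.03239442  0.42313541 -4.96964021] 0.5050115323459188
```

View pics/c4.png

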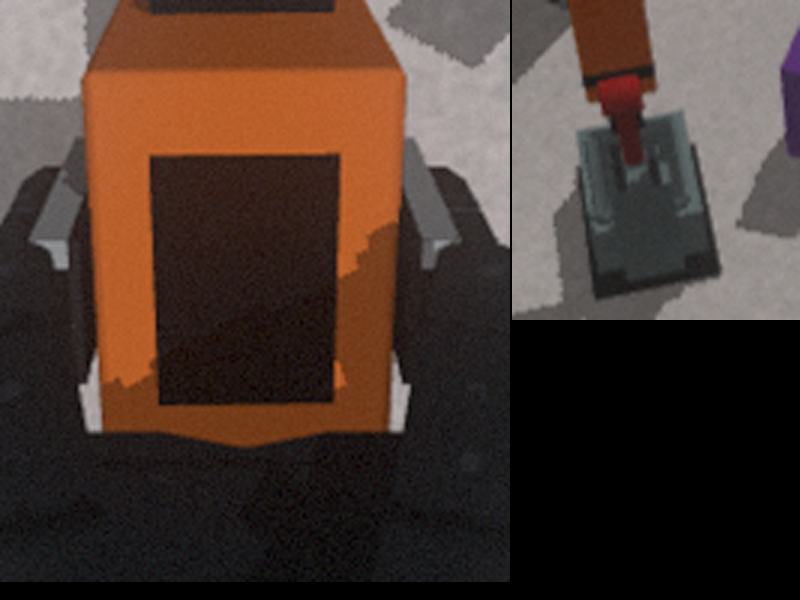

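The pack is held square, with its nose to the robot. Top-face corners in the crop are (85,72), (404,72), (388,432), (103,432), which I'll use to find its offset in the hand.

Run:
```python
from h import *
np.set_printoptions(precision=4,suppress=True)
c=np.load('c4.npy',allow_pickle=True).item()
f=lambda x,y:onz('wrist',(180+x/3-.33,190+y/3-.33),.238,c)
P=np.array([f(85,72),f(404,72),f(388,432),f(103,432)])
print(P.mean(0),[np.linalg.norm(P[i]-P[i-1]) for i in range(4)])
d=P[2]+P[3]-P[0]-P[1];e=P[1]-P[0]+P[2]-P[3];print('yaw',np.arctan2(d[1],d[0]),np.arctan2(e[1],e[0])-np.pi/2)
s=arm.read_state();print(s['tool_pos'],s['wrist_force'])
```

```text
[ 0.5213 -0.1725  0.238 ] [np.float64(0.05772455187405435), np.float64(0.042644332303304715), np.float64(0.057764101482254734), np.float64(0.04321617285548557)]
yaw -0.32609075691973266 -0.32980590168020374
[ 0.524  -0.1735  0.2066] [-0.0324  0.4231 -4.9696]
```

```bash
python3 -m handwheel '[{"linear":[0.004,-0.004,-0.12],"angular":[0,0,0],"grip":40},{"linear":[0.004,-0.004,-0.24],"angular":[0,0,0],"grip":40},{"linear":[0.004,-0.004,-0.34],"angular":[0,0,0],"grip":40},{"linear":[0.004,-0.004,-0.36],"angular":[0,0,0],"grip":40},{"linear":[0.004,-0.004,-0.38],"angular":[0,0,0],"grip":40},{"linear":[0.004,-0.004,-0.4],"angular":[0,0,0],"grip":40},{"linear":[0.004,-0.004,-0.4],"angular":[0,0,0],"grip":40}]'
```

```text
clock: 12.4
tool_pos: [0.5255, -0.1757, 0.1067]
orientation: [0.516, 3.098, -0.0]
wrist_force: [-0.3, -0.1, -4.9]
opening: 0.508
finger_force: 63.6
```

```bash
python3 -m handwheel '[{"linear":[0,0,-0.01],"angular":[0,0,0],"grip":40},{"linear":[0,0,-0.02],"angular":[0,0,0],"grip":40},{"linear":[0,0,-0.03],"angular":[0,0,0],"grip":40},{"linear":[0,0,-0.04],"angular":[0,0,0],"grip":40},{"linear":[0,0,-0.04],"angular":[0,0,0],"grip":40}]'
```

```text
clock: 13.02
tool_pos: [0.5251, -0.1756, 0.0959]
orientation: [-0.516, -3.098, -0.0]
wrist_force: [0.3, -0.9, -5.1]
opening: 0.505
finger_force: 63.6
```

In the pocket with no contact force, so I'm continuing down (25 mm left).

```bash
python3 -m handwheel '[{"linear":[0,0,-0.015],"angular":[0,0,0],"grip":40},{"linear":[0,0,-0.03],"angular":[0,0,0],"grip":40},{"linear":[0,0,-0.045],"angular":[0,0,0],"grip":40},{"linear":[0,0,-0.06],"angular":[0,0,0],"grip":40},{"linear":[0,0,-0.075],"angular":[0,0,0],"grip":40},{"linear":[0,0,-0.085],"angular":[0,0,0],"grip":40},{"linear":[0,0,-0.085],"angular":[0,0,0],"grip":40}]'
```

```text
clock: 13.9
tool_pos: [0.5251, -0.1756, 0.0747]
orientation: [-0.516, -3.098, -0.0]
wrist_force: [0.2, -0.3, -3.4]
opening: 0.503
finger_force: 63.6
```

```bash
python3 -m handwheel '[{"linear":[0,0,-0.005],"angular":[0,0,0],"grip":40},{"linear":[0,0,-0.01],"angular":[0,0,0],"grip":40},{"linear":[0,0,-0.015],"angular":[0,0,0],"grip":40},{"linear":[0,0,-0.02],"angular":[0,0,0],"grip":40},{"linear":[0,0,-0.02],"angular":[0,0,0],"grip":40}]'
```

```text
clock: 14.52
tool_pos: [0.5255, -0.1758, 0.0708]
orientation: [0.516, 3.099, -0.0]
wrist_force: [-4.3, 1.4, 4.3]
opening: 0.502
finger_force: 64.5
```

Contact at TCP z 0.0708 against 0.0706 expected, so it is seated. I'm releasing and rising, then checking.

```bash
python3 -m handwheel '[{"linear":[0,0,0],"angular":[0,0,0],"grip":70},{"linear":[0,0,0],"angular":[0,0,0],"grip":70},{"linear":[0,0,0],"angular":[0,0,0],"grip":70},{"linear":[0,0,0],"angular":[0,0,0],"grip":70},{"linear":[0,0,0.1],"angular":[0,0,0],"grip":70},{"linear":[0,0,0.3],"angular":[0,0,0],"grip":60},{"linear":[0,0,0.5],"angular":[0,0,0],"grip":60},{"linear":[0,0,0.68],"angular":[0,0,0],"grip":60},{"linear":[-0.2,0.07,0.68],"angular":[0,0,0],"grip":60},{"linear":[-0.36,0.12,0.68],"angular":[0,0,0],"grip":60},{"linear":[-0.36,0.12,0.68],"angular":[0,0,0],"grip":60},{"linear":[-0.36,0.12,0.68],"angular":[0,0,0],"grip":60}]' 25
python3 - <<'E'
from h import *
c=arm.get_calibration('wrist');im=arm.read_camera('wrist');np.save('c5.npy',c,allow_pickle=True)
sc=arm.read_camera('scene')
print(arm.read_state()['tool_pos'])
print(proj('wrist',np.array([.525,-.1745,.102]),c))
o=np.zeros((600,800,3),np.uint8)
a=cv2.resize(im[160:340,190:350],None,fx=3,fy=3,interpolation=cv2.INTER_CUBIC);o[:540,:480]=a
b=cv2.resize(sc[190:300,130:230],None,fx=3.2,fy=3.2,interpolation=cv2.INTER_CUBIC);o[:b.shape[0],480:800]=b
cv2.imwrite('pics/c5.png',o)
E
```

```text
clock: 16.02
tool_pos: [0.4358, -0.1459, 0.2405]
orientation: [0.516, 3.097, -0.0]
wrist_force: [0.3, -0.7, 1.0]
opening: 0.705
finger_force: 0.0
[ 0.43604179 -0.14600026  0.2402947 ]
[262.58999203 271.5215146 ]
```

View pics/c5.png

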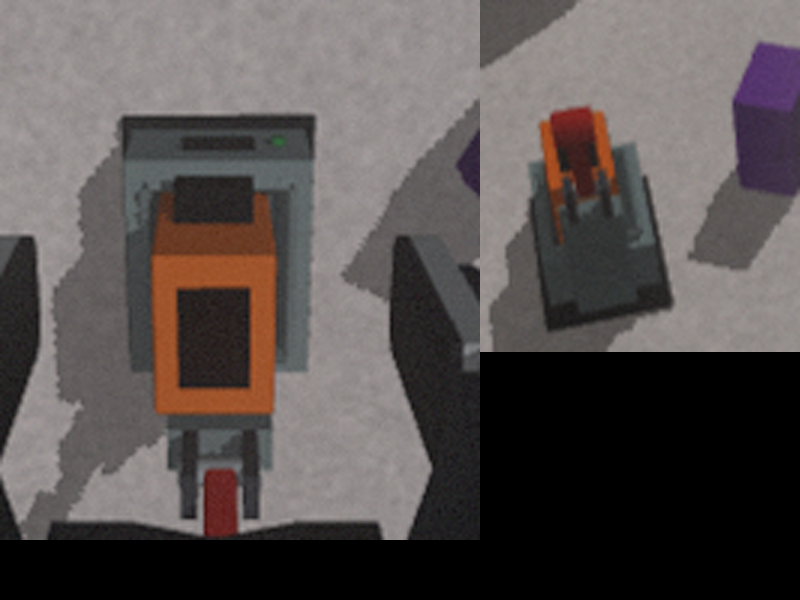

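The pack is in the pocket with its nose towards the robot. The lever is open. I'll check its seated height and go back to the knob.

```bash
python3 - <<'E'
from h import *
c=np.load('c5.npy',allow_pickle=True).item()
for z in (.102,.108,.115):
    f=lambda x,y:onz('wrist',(190+x/3-.33,160+y/3-.33),z,c)
    P=np.array([f(152,256),f(277,256),f(273,413),f(157,413)]);print(z,P.mean(0),[round(np.linalg.norm(P[i]-P[i-1]),4) for i in range(4)])
E
python3 -m handwheel '[{"linear":[0,0,0.12],"angular":[0,0,0],"grip":60},{"linear":[0.2,-0.066,0.12],"angular":[0,0,0],"grip":60},{"linear":[0.4,-0.133,0.12],"angular":[0,0,0],"grip":60},{"linear":[0.6,-0.2,0.12],"angular":[0,0,0],"grip":60},{"linear":[0.726,-0.241,0.12],"angular":[0,0,0],"grip":60},{"linear":[0.726,-0.241,0.12],"angular":[0,0,0],"grip":60},{"linear":[0.726,-0.241,-0.05],"angular":[0,0,0],"grip":60},{"linear":[0.726,-0.241,-0.2],"angular":[0,0,0],"grip":60},{"linear":[0.726,-0.241,-0.236],"angular":[0,0,0],"grip":60},{"linear":[0.726,-0.241,-0.236],"angular":[0,0,0],"grip":60}]'
python3 -m handwheel '[{"linear":[0,0,0],"angular":[0,0,0],"grip":20},{"linear":[0,0,0],"angular":[0,0,0],"grip":20},{"linear":[0,0,0],"angular":[0,0,0],"grip":20},{"linear":[0,0,0],"angular":[0,0,0],"grip":20},{"linear":[0,0,0],"angular":[0,0,0],"grip":20}]' 25
```

```text
0.102 [ 0.52495851 -0.17599225  0.102     ] [np.float64(0.0629), np.float64(0.0434), np.float64(0.0629), np.float64(0.0425)]
0.108 [ 0.5216308  -0.17486451  0.108     ] [np.float64(0.0615), np.float64(0.0424), np.float64(0.0615), np.float64(0.0416)]
0.115 [ 0.51774846 -0.17354882  0.115     ] [np.float64(0.06), np.float64(0.0414), np.float64(0.06), np.float64(0.0406)]
clock: 17.38
tool_pos: [0.6166, -0.2058, 0.1813]
orientation: [-0.516, -3.098, -0.0]
wrist_force: [0.0, -0.2, 0.5]
opening: 0.703
finger_force: 0.0
clock: 18.0
tool_pos: [0.618, -0.2063, 0.1831]
orientation: [0.515, 3.095, -0.001]
wrist_force: [0.8, 0.1, 5.9]
opening: 0.275
finger_force: 25.9
```

```bash
python3 -m handwheel '[{"linear":[-0.02,0.007,0.01],"angular":[0,0,0],"grip":20},{"linear":[-0.055,0.02,0.025],"angular":[0,0,0],"grip":20},{"linear":[-0.092,0.032,0.036],"angular":[0,0,0],"grip":20},{"linear":[-0.129,0.045,0.044],"angular":[0,0,0],"grip":20},{"linear":[-0.167,0.058,0.047],"angular":[0,0,0],"grip":20},{"linear":[-0.204,0.071,0.046],"angular":[0,0,0],"grip":20},{"linear":[-0.242,0.084,0.04],"angular":[0,0,0],"grip":20},{"linear":[-0.279,0.097,0.032],"angular":[0,0,0],"grip":20},{"linear":[-0.314,0.11,0.018],"angular":[0,0,0],"grip":20},{"linear":[-0.349,0.122,0.003],"angular":[0,0,0],"grip":20},{"linear":[-0.349,0.122,0.003],"angular":[0,0,0],"grip":20}]'
python3 - <<'E'
from h import *
for t in (.9,.7,.5,.3,.15,.05,0,-.03):
    d=.1*(np.cos(1.1)-np.cos(t));print(t,np.round(np.r_[d*.9455,d*-.327,.1*(np.sin(t)-np.sin(1.1))]/.25,3))
E
```

```text
clock: 19.38
tool_pos: [0.5279, -0.1756, 0.1809]
orientation: [-0.516, -3.097, 0.001]
wrist_force: [0.8, -5.6, -0.9]
opening: 0.277
finger_force: 27.4
0.9 [-0.064  0.022 -0.043]
0.7 [-0.118  0.041 -0.099]
0.5 [-0.16   0.055 -0.165]
0.3 [-0.19   0.066 -0.238]
0.15 [-0.202  0.07  -0.297]
0.05 [-0.206  0.071 -0.336]
0 [-0.207  0.071 -0.356]
-0.03 [-0.206  0.071 -0.368]
```

```bash
python3 -m handwheel '[{"linear":[-0.032,0.011,-0.02],"angular":[0,0,0],"grip":20},{"linear":[-0.064,0.022,-0.043],"angular":[0,0,0],"grip":20},{"linear":[-0.093,0.032,-0.07],"angular":[0,0,0],"grip":20},{"linear":[-0.118,0.041,-0.099],"angular":[0,0,0],"grip":20},{"linear":[-0.14,0.048,-0.131],"angular":[0,0,0],"grip":20},{"linear":[-0.16,0.055,-0.165],"angular":[0,0,0],"grip":20},{"linear":[-0.176,0.061,-0.2],"angular":[0,0,0],"grip":20},{"linear":[-0.19,0.066,-0.238],"angular":[0,0,0],"grip":20},{"linear":[-0.198,0.068,-0.275],"angular":[0,0,0],"grip":20},{"linear":[-0.202,0.07,-0.297],"angular":[0,0,0],"grip":20},{"linear":[-0.202,0.07,-0.297],"angular":[0,0,0],"grip":20}]'
```

```text
clock: 20.75
tool_pos: [0.478, -0.1586, 0.1071]
orientation: [-0.516, -3.098, 0.002]
wrist_force: [-0.2, -6.9, 1.2]
opening: 0.275
finger_force: 29.4
```

```bash
python3 -m handwheel '[{"linear":[-0.003,0.001,-0.02],"angular":[0,0,0],"grip":20},{"linear":[-0.004,0.001,-0.04],"angular":[0,0,0],"grip":20},{"linear":[-0.004,0.001,-0.05],"angular":[0,0,0],"grip":20},{"linear":[-0.004,0.001,-0.055],"angular":[0,0,0],"grip":20},{"linear":[-0.004,0.001,-0.055],"angular":[0,0,0],"grip":20}]'
```

```text
clock: 21.38
tool_pos: [0.4772, -0.1584, 0.0959]
orientation: [-0.516, -3.098, 0.002]
wrist_force: [-12.8, -2.4, 23.1]
opening: 0.278
finger_force: 32.7
```

```bash
python3 -m handwheel '[{"linear":[0,0,-0.006],"angular":[0,0,0],"grip":20},{"linear":[0,0,-0.012],"angular":[0,0,0],"grip":20},{"linear":[0,0,-0.018],"angular":[0,0,0],"grip":20},{"linear":[0,0,-0.018],"angular":[0,0,0],"grip":20}]'
```

```text
clock: 21.88
tool_pos: [0.4779, -0.1586, 0.094]
orientation: [0.516, 3.098, -0.003]
wrist_force: [-21.0, 1.4, 43.5]
opening: 0.273
finger_force: 36.6
```

Firm stop at knob height of about 0.112, which is shut. I'm easing off, letting go, rising and looking.

```bash
python3 -m handwheel '[{"linear":[0,0,0.012],"angular":[0,0,0],"grip":20},{"linear":[0,0,0.012],"angular":[0,0,0],"grip":60},{"linear":[0,0,0.012],"angular":[0,0,0],"grip":60},{"linear":[0,0,0.012],"angular":[0,0,0],"grip":60},{"linear":[0,0,0.012],"angular":[0,0,0],"grip":60},{"linear":[0,0,0.15],"angular":[0,0,0],"grip":60},{"linear":[0,0,0.35],"angular":[0,0,0],"grip":60},{"linear":[0,0,0.55],"angular":[0,0,0],"grip":60},{"linear":[-0.15,0.1,0.6],"angular":[0,0,0],"grip":60},{"linear":[-0.15,0.1,0.6],"angular":[0,0,0],"grip":60},{"linear":[-0.15,0.1,0.6],"angular":[0,0,0],"grip":60}]'
python3 - <<'E'
from h import *
np.set_printoptions(precision=4,suppress=True)
im=arm.read_camera('wrist');sc=arm.read_camera('scene');tp=arm.read_camera('top')
u=np.array([np.cos(-.33),np.sin(-.33)])
k=np.r_[np.array([.525,-.1748])-.052*u,.112]
c=arm.get_calibration('wrist');p,q=proj('wrist',k,c),proj('scene',k);print(p,q)
x,y=int(p[0])-65,int(p[1])-60
o=np.zeros((600,800,3),np.uint8)
a=cv2.resize(im[y:y+180,x:x+130],None,fx=3,fy=3);o[:a.shape[0],:a.shape[1]]=a
b=cv2.resize(sc[190:290,130:230],None,fx=4,fy=4,interpolation=cv2.INTER_CUBIC);o[:400,400:800]=b
b=cv2.resize(tp[60:260,100:400],None,fx=1,fy=1);o[400:600,450:750]=b
for z,w in ((k,.0),):
    cv2.drawMarker(o,(int(400+(q[0]-130)*4),int((q[1]-190)*4)),(0,255,0),0,12); cv2.drawMarker(o,(int((p[0]-x)*3),int((p[1]-y)*3)),(0,255,0),0,12)
cv2.imwrite('pics/c6.png',o)
E
```

```text
clock: 23.25
tool_pos: [0.4406, -0.1327, 0.239]
orientation: [0.516, 3.099, -0.0]
wrist_force: [0.6, -0.3, -0.7]
opening: 0.705
finger_force: 0.0
[248.2775 231.0066] [156.9534 215.664 ]
```

View pics/c6.png

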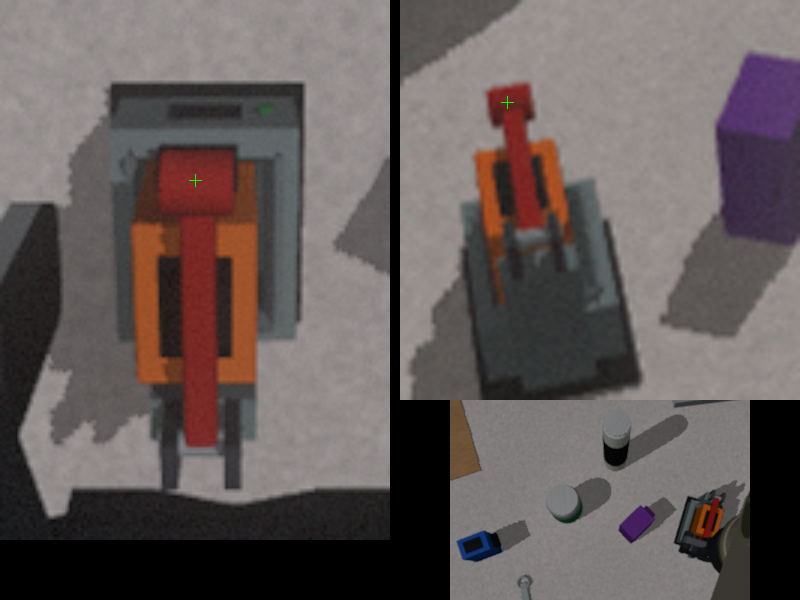

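The lever is shut: the knob lies on its predicted shut position in both views, (195,181) and (507,102) in the crop. The pack is home and the other objects haven't moved.

```bash
python3 -c "
from rig import arm
print(arm.finish_job())"
```

```text
the job is handed in; nothing more can be done
None
```

The job is handed in: the orange pack is fully home in the pocket with its nose away from the hinge, the lever is shut over it and released, and the other objects were left untouched, at about 23 s on the clock.

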